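Oil and uncap a bench outlet of unknown thread hand

TASK

The knurled brass cap on the bench outlet next to the pressure gauge has gone stiff, and nobody remembers whether that outlet has a right-hand or a left-hand thread. Dip the brush's bristles into the oil cup, touch the tip to the seam under that cap, and stand the brush back in its wooden stand. Then try the cap each way until it gives, lift it off and finish still holding it in the gripper, at least 8 cm above its outlet, with the other cap left on and nothing else on the bench displaced.

Things in the scene. Friction and masses are not known exactly. Their poses are not given: they have to be found in the camera images.
- pedestal: Fixed bench pedestal, a metal block 66 x 212 mm (its x, y), 45 mm high, on a 92 x 236 mm foot. Origin under its centre; y along the block, z up. Brass outlets at y = +60 and -60 mm. A round pressure gauge (44 mm, centre y = +155 mm, up to 58 mm high) sticks out of the +y end only. Valve levers on the -x side reach x = -51 mm, 30 mm high; pipes on the +x side x = 69 mm, 31 mm high.
- outlet_gauge (a point): Fixed point: centre of the brass seat flange (54 mm across) of the outlet next to the gauge, on its upper face, 48 mm above the bench. A neck 22 mm across, 21 mm high, with a coarse two-start thread and a spring washer on top (pushes the cap up with about 6 N, 3 mm travel), stands on it under the cap.
- outlet_far (a point): Fixed point: centre of the same seat flange of the other outlet, away from the gauge, 48 mm above the bench.
- gauge_cap: The cap to take off: loose round knurled brass cap, 44 mm across, 30 mm high, with a raised rib 30 x 5 x 2 mm across its top (along its x), about 0.12 kg. Origin at the centre of its lower edge, z up. Screwed on, its edge is 1.5 mm above the seat flange (that gap is the seam). Turning takes about 0.1 N m.
- cap_thread (a point): Point on the axis of the gauge-side cap, at its lower edge. Thread, right- or left-hand at random in each run: turned its loosening way, the cap can be lifted off after about 1.05 rad (60 degrees) and can turn on to at least 1.7 rad; turned the other way it is against a stop at once, does not turn, and slips in the fingers. Screwed on, it cannot be pulled off.
- far_cap: The same cap, screwed on the outlet away from the gauge, its thread the other hand. To be left on.
- brush: Round oil brush, loose, standing upright, bristles down, in the stand: 140 mm long, 12 mm across all along, about 35 g. Dark bristles over the lower 28 mm, steel ferrule from 28 to 50 mm, wooden handle from 50 to 140 mm. Origin at the centre of the flat tip of the bristles, z along it to the handle end.
- brush_tip (a point): Centre of the flat tip of the brush's bristles (rigid, 12 mm across).
- brush_grip (a point): Point on the brush's axis, in the handle, 95 mm above the tip: a place to grip it.
- stand: Square wooden brush stand, loose, 70 x 70 x 50 mm, 0.6 kg, one round hole 21 mm across and 40 mm deep in the middle of its top (hole floor 10 mm above the bench). Origin under its centre, z up.
- oil_cup: Small round open steel oil cup, loose, 0.25 kg, 62 mm across at the rim, 56 mm across inside at the mouth, 45 mm high, inner floor 4 mm above the bench. Origin under its centre, z up. The film of oil in it is not modelled.
- pitcher: Empty white ceramic pitcher, loose, 110 mm across, 150 mm high, handle to its +y. Origin under its centre. Not part of the job.
- rib: Wooden rib with round ends lying flat, loose, 112 x 52 x 7 mm. Origin under its centre. Not part of the job.
- scraper: Rectangular stainless steel scraper lying flat, loose, 105 x 62 x 4 mm. Origin under its centre. Not part of the job.
- caddy: Grey plastic caddy with a white hinged lid, loose, 110 x 150 mm, 80 mm high plus the lid's knob (about 120 mm in all). Origin under its centre. Not part of the job.
- bowl: Terracotta bowl, loose, 104 mm across, 48 mm high. Origin under its centre. Not part of the job.
- spatula: Spatula lying flat, loose, 170 mm long. Origin under its middle. Not part of the job.
- mug: Blue ceramic mug, loose, 76 mm across, 85 mm high. Origin under its centre. Not part of the job.
There are look-alikes about, which are no part of the job. What is shaped like the caddy but green or pink is not meant.

How it is judged:
By the outcome, as a careful person would: the job done as asked, in the order asked, and still so for the second after the job is handed in, while the arm keeps its last pose, push and grip.
It also fails if it takes over 64 s, if anything falls off the work surface, if the arm or the gripper's body presses on something with over 40 N, if the wrist force passes 120 N, or if a joint passes its speed limit or range.

ROBOT

A 6-joint arm with a two-finger parallel gripper is mounted at the origin on the work surface. World frame = base frame: x ahead of the robot, y to its left, z up, the work surface at z = 0. Lengths are in m, angles in rad, forces in N, time in s.
With the tool pointing down it reaches from about 0.375 to 0.9 m from the base axis. Payload 3.1 kg.
Tool frame: the origin (TCP) lies at the very end of the fingers, on their centre line; the grasp point (between the pads) lies 19 mm behind it; z points along the fingers, y is the direction in which the jaws open and shut (so a half turn about z gives the same grasp; the last joint's range is limited). The gripper opens to 85 mm and grips with 20 to 120 N. Pads are 22 mm wide; open, the fingers measure 114 mm over their backs; the gripper's body (76 mm by 85 mm) begins 54 mm behind the grasp point. The pads swing forward as they close: fully open they stand 13 mm farther back than shut.
Start: joints at [-1.522, 0.527, 1.433, -0, 1.181, -0.178], TCP at [0.141, -0.609, 0.231] pointing down, gripper open.
Joint ranges: [-3.08, 3.08], [-0.75, 2.2], [0.22, 2.44], [-1.43, 4.57], [0, 2.65], [-2.85, 2.85]. Speed limits (rad/s): [2.79, 2.79, 3.14, 3.14, 3.14, 3.14].

INTERFACE

Orientations are given as a unit quaternion [x, y, z, w].
In Python, from station import manip gives the robot as it stands.
- The arm moves only by the tool send_rows, never from a script. Its argument "motion" is a list of rows, each an object with "gripper": the finger opening in mm, from 0 to 85.4; "travel": the shift along the tool's x, y, z in mm, a list of three; "rotation": the turn, a rotation vector about the tool's x, y, z in degrees, a list of three. In form: [{"gripper": gripper, "travel": [x, y, z], "rotation": [ax, ay, az]}, ...]. A call has 1 to 12 rows; each row shifts and turns the commanded pose from where the row before left it, along the tool's axes as they then stand; what a row does not reach is not made up. A row lasts 1/12 s, in which the tool goes at most 41.7 mm and 7.16 degrees, less where a joint would pass 70% of its speed; a pose out of reach is approached as far as the arm can. A call is refused whole if a number of a shift passes 41.7 or a number of a turn 7.16, either way. A call with a gripper value outside its range is refused whole. The fingers move at their own pace and stop on an object; "newtons" is the grip in N (left out, the last holds). Time passes only in rows, so rows that do not move let the fingers close. It gives the time, the measured TCP pose, the force and the opening at its end, in the units of the state.
- manip.sense(): the state, without advancing time (a new reading comes with each control period).
- manip.snapshot(name): name is "scene" or "top"; returns the picture (480x640x3 uint8, red, green, blue); there is no depth.
- manip.calibration(name): a dict with "fx", "fy", "cx", "cy" (pixels), "cam_to_world" (4x4, takes a point from camera to world coordinates). Camera axes: x right, y down, z forward; pixel columns grow to the right and rows downward; lengths in m; the calibration is good to about 2 mm. A picture is of the moment at which its call begins. calibration takes no time and is no camera call.
- manip.sign_off(): hands the job in, once; it reports no verdict.
The state is a dict: "t": time; "q": joint angles; "qd": joint speeds; "tau": joint torques, N m; "tcp_pos": TCP position; "tool_rot": TCP orientation; "force": force on the tool from outside, world axes, zero at the start; "ft_torque": the same for the moment, N m; "finger_gap": opening from 0.0 (shut) to 1.0 (fully open).
Only numpy, scipy, OpenCV 4.12 (cv2) and the standard library are available. Lean on these libraries where they do the work, as an engineer would, in place of code of your own. Each camera call takes 0.05 s, during which the arm holds its last target. There are 200 camera calls.

## Working session

There is one attempt and no reset: what is moved stays moved. The work goes in short steps, Python scripts to look and compute and a tool call to move; the robot and the scene stay as the last step left them, time stands still between calls to the robot, and variables do not carry over. Pictures are saved under pics/ and viewed, about 8 in all and at most 12, crops included, and the job is handed in when it is done.

Besides the shell and the picture viewer there is one more tool, called after ">>>" by a JSON object that holds its "method" and its "body". send_rows: Moves the arm, as the interface text tells. Its arguments: {"type":"object","properties":{"motion":{"type":"array","items":{"type":"object","properties":{"gripper":{"type":"number"},"travel":{"type":"array","items":{"type":"number"}},"rotation":{"type":"array","items":{"type":"number"}}}}},"newtons":{"type":"number"}},"required":["motion"]}

```bash
mkdir -p pics; python3 - <<'E'
from station import manip
import cv2,numpy as np
for n in("scene","top"):
    im=manip.snapshot(n); cv2.imwrite(f"pics/{n}0.png",im[:,:,::-1])
    c=manip.calibration(n); print(n,c["fx"],c["fy"],c["cx"],c["cy"]);print(np.round(c["cam_to_world"],4).tolist())
s=manip.sense();print({k:np.round(v,3).tolist() for k,v in s.items()})
E
```

```text
scene 499.972678545882 499.972678545882 324.80183707596746 251.74774478668385
[[-0.1917, 0.8164, -0.5448, 1.1152], [0.9814, 0.1571, -0.1101, -0.0218], [-0.0043, -0.5558, -0.8313, 1.0926], [0.0, 0.0, 0.0, 1.0]]
top 532.3212355441866 532.3212355441866 320.35483365800553 249.05917109337383
[[0.0037, -0.9815, 0.1916, 0.2339], [-1.0, -0.0042, -0.002, -0.1422], [0.0027, -0.1916, -0.9815, 1.3343], [0.0, 0.0, 0.0, 1.0]]
{'t': 0.1, 'q': [-1.521, 0.528, 1.434, -0.0, 1.181, -0.179], 'qd': [-0.001, -0.003, -0.003, 0.001, 0.0, 0.0], 'tau': [-0.001, -44.331, -17.859, -0.0, 0.004, -0.0], 'tcp_pos': [0.141, -0.608, 0.23], 'tool_rot': [0.994, 0.114, 0.0, -0.001], 'force': [0.373, -0.829, 0.469], 'ft_torque': [-0.04, 0.056, -0.04], 'finger_gap': 1.0}
```

View pics/scene0.png

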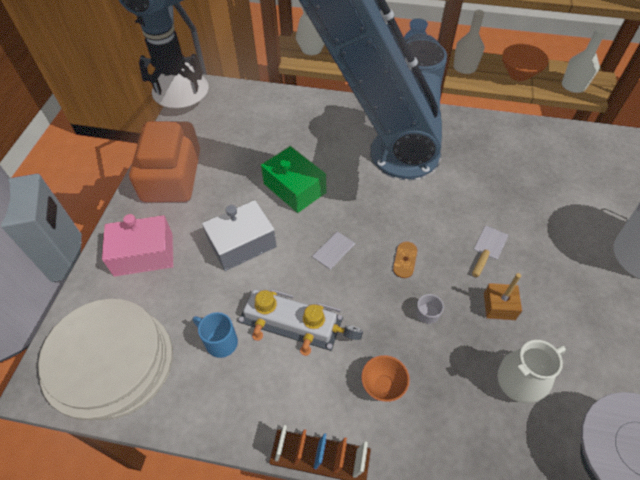

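View pics/top0.png

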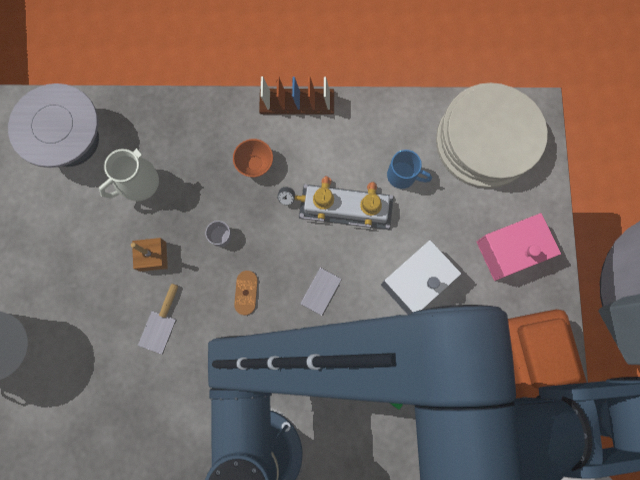

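The top view shows the gauge at (287,197), the gauge-side cap at (323,197), the far cap at (371,203), the oil cup at (218,233) and the stand with the brush at (149,253). Next I'll crop in closer to measure them.

```bash
cat > h.py <<'E'
from station import manip
import cv2,numpy as np
def ray(n,u,v):
    c=manip.calibration(n);T=np.array(c["cam_to_world"])
    d=T[:3,:3]@np.array([(u-c["cx"])/c["fx"],(v-c["cy"])/c["fy"],1]);return T[:3,3],d
def onz(n,u,v,z):
    o,d=ray(n,u,v);return o+d*(z-o[2])/d[2]
def proj(n,p):
    c=manip.calibration(n);T=np.array(c["cam_to_world"]);q=T[:3,:3].T@(np.array(p)-T[:3,3])
    return np.array([c["cx"]+c["fx"]*q[0]/q[2],c["cy"]+c["fy"]*q[1]/q[2]])
def two(a,b):
    (o1,d1),(o2,d2)=ray("top",*a),ray("scene",*b)
    A=np.c_[d1,-d2];s=np.linalg.lstsq(A,o2-o1,rcond=None)[0]
    p,q=o1+d1*s[0],o2+d2*s[1];return (p+q)/2,np.linalg.norm(p-q)
E
python3 - <<'E'
import cv2,numpy as np
a=cv2.imread("pics/top0.png");b=cv2.imread("pics/scene0.png")
f=lambda im,x0,y0,w,h,k:cv2.resize(im[y0:y0+h,x0:x0+w],None,fx=k,fy=k,interpolation=cv2.INTER_CUBIC)
A=np.vstack([f(a,120,175,130,100,3),f(b,405,265,130,100,3)])
B=np.vstack([f(a,270,170,130,100,3),f(b,235,270,130,100,3)])
cv2.imwrite("pics/crop0.png",np.hstack([A,B]))
# yellow caps
for n,im in(("top",a),("scene",b)):
    hsv=cv2.cvtColor(im,cv2.COLOR_BGR2HSV);m=cv2.inRange(hsv,(20,140,100),(32,255,255))
    k,_,st,ce=cv2.connectedComponentsWithStats(m)
    for i in range(1,k):
        if st[i,4]>60:print(n,st[i],ce[i].round(1))
E
```

```text
top [313 184  18  25 243] [322.  195.4]
top [361 189  19  25 245] [370.1 201. ]
scene [255 291  21  23 386] [265.  301.8]
scene [303 305  21  23 396] [313.5 316.3]
```

View pics/crop0.png

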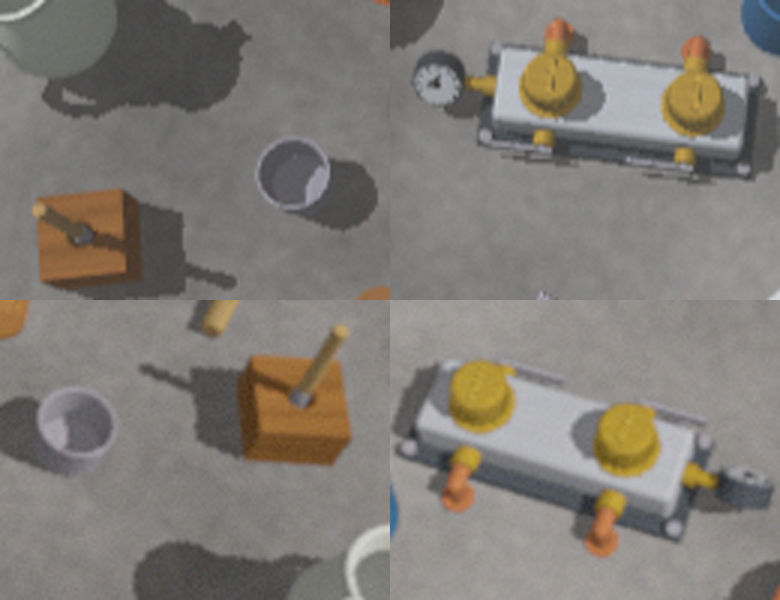

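The crop's left panels show the cup rim centre at top (217.7,232.7) and scene (430.7,306.3). The hole is at top (146.7,252.7) and scene (505,297.7), and the brush end is at top (133.3,245) and scene (518.7,275.3). The right panels show the gauge-side cap's top face at top (322.5,196) and scene (314.3,312.5).

```bash
python3 - <<'E'
from h import *
r=lambda x:np.round(x,4)
def both(nm,a,b,z):
    print(nm,r(onz("top",*a,z)),r(onz("scene",*b,z)),"two",*map(r,two(a,b)))
both("cup rim",(217.7,232.7),(430.7,306.3),.045)
both("hole",(146.7,252.7),(505,297.7),.05)
both("brush end",(133.3,245),(518.7,275.3),.15)
both("gcap",(322.5,196),(314.3,312.5),.0795)
both("fcap",(371,201.5),(265,299.3),.0795)
both("gauge",(270+48/3,170+83/3),(235+360/3,270+180/3),.05)
# stand top-face corners, top
for p in[(37,197),(122,188),(128,270),(42,277)]:print("st",r(onz("top",120+p[0]/3,175+p[1]/3,.05)))
# caps' mask at lower edge: blobs' outline widths
for nm in("gcap","fcap"):pass
# pedestal top face corners (z=.045) top
P=[(500,45),(752,75),(745,155),(493,122)]
Q=[onz("top",270+(p[0]-390)/3,170+p[1]/3,.045) for p in P];print(r(Q),r(np.mean(Q,0)))
E
```

```text
cup rim [0.5258 0.1101 0.045 ] [0.5329 0.113  0.045 ] two [0.5279 0.1131 0.0356] 0.0023
hole [0.4737 0.2811 0.05  ] [0.4797 0.2826 0.05  ] two [0.4751 0.2842 0.0423] 0.0011
brush end [0.4726 0.2797 0.15  ] [0.4782 0.2831 0.15  ] two [0.474  0.2837 0.1433] 0.003
gcap [ 0.6113 -0.1495  0.0795] [ 0.6175 -0.1476  0.0795] two [ 0.6136 -0.1491  0.0715] 0.0009
fcap [ 0.5978 -0.2681  0.0795] [ 0.606  -0.2655  0.0795] two [ 0.6007 -0.2686  0.069 ] 0.0012
gauge [ 0.6154 -0.0582  0.05  ] [ 0.6288 -0.0516  0.05  ] two [ 0.6205 -0.0546  0.0317] 0.005
st [0.5037 0.3184 0.05  ]
st [0.5115 0.2492 0.05  ]
st [0.4433 0.2401 0.05  ]
st [0.4372 0.3096 0.05  ]
[[ 0.6503 -0.1096  0.045 ]
 [ 0.625  -0.3214  0.045 ]
 [ 0.5559 -0.3141  0.045 ]
 [ 0.5833 -0.1043  0.045 ]] [ 0.6036 -0.2123  0.045 ]
```

Both views agree to about 6 mm, the caps sit about 119 mm apart as they should, and the stand measures about 70 mm. The targets are brush (0.4755, 0.2815), cup (0.529, 0.1115) and gauge-side cap (0.6145, -0.1485), so I'll start moving.

>>> {"method": "send_rows", "body": {"motion": [{"gripper": 50,"travel": [0,0,0],"rotation": [0,0,6.55]},{"gripper": 50,"travel": [0,0,0],"rotation": [0,0,6.55]},{"gripper": 50,"travel": [35,-21,0],"rotation": [0,0,0]},{"gripper": 50,"travel": [35,-21,0],"rotation": [0,0,0]},{"gripper": 50,"travel": [35,-21,0],"rotation": [0,0,0]},{"gripper": 50,"travel": [35,-21,0],"rotation": [0,0,0]},{"gripper": 50,"travel": [35,-21,0],"rotation": [0,0,0]},{"gripper": 50,"travel": [35,-21,0],"rotation": [0,0,0]},{"gripper": 50,"travel": [35,-21,0],"rotation": [0,0,0]},{"gripper": 50,"travel": [35,-21,0],"rotation": [0,0,0]},{"gripper": 50,"travel": [35,-21,0],"rotation": [0,0,0]},{"gripper": 50,"travel": [0,0,0],"rotation": [0,0,0]}], "newtons": 30}}

```text
t: 1.1
tcp_pos: [0.4621, -0.4151, 0.2309]
tool_rot: [1.0, 0.003, 0.001, -0.001]
force: [-0.1, -0.2, -0.0]
finger_gap: 0.585
```

>>> {"method": "send_rows", "body": {"motion": [{"gripper": 50,"travel": [1,-41,0],"rotation": [0,0,0]},{"gripper": 50,"travel": [1,-41,0],"rotation": [0,0,0]},{"gripper": 50,"travel": [1,-41,0],"rotation": [0,0,0]},{"gripper": 50,"travel": [1,-41,0],"rotation": [0,0,0]},{"gripper": 50,"travel": [1,-41,0],"rotation": [0,0,0]},{"gripper": 50,"travel": [1,-41,0],"rotation": [0,0,0]},{"gripper": 50,"travel": [1,-41,0],"rotation": [0,0,0]},{"gripper": 50,"travel": [1,-41,0],"rotation": [0,0,0]},{"gripper": 50,"travel": [1,-41,0],"rotation": [0,0,0]},{"gripper": 50,"travel": [1,-41,0],"rotation": [0,0,0]},{"gripper": 50,"travel": [1,-41,0],"rotation": [0,0,0]},{"gripper": 50,"travel": [1,-41,0],"rotation": [0,0,0]}]}}

```text
t: 2.1
tcp_pos: [0.4681, 0.0734, 0.2312]
tool_rot: [1.0, -0.001, -0.0, 0.0]
force: [1.0, -0.4, 1.2]
finger_gap: 0.587
```

>>> {"method": "send_rows", "body": {"motion": [{"gripper": 50,"travel": [0,-41,0],"rotation": [0,0,0]},{"gripper": 50,"travel": [0,-41,0],"rotation": [0,0,0]},{"gripper": 50,"travel": [0,-41,0],"rotation": [0,0,0]},{"gripper": 50,"travel": [0,-41,0],"rotation": [0,0,0]},{"gripper": 50,"travel": [0,-40,0],"rotation": [0,0,0]},{"gripper": 50,"travel": [0,0,0],"rotation": [0,0,0]},{"gripper": 50,"travel": [0,0,0],"rotation": [0,0,0]}]}}

```text
t: 2.68
tcp_pos: [0.4683, 0.2774, 0.2308]
tool_rot: [1.0, 0.002, -0.0, 0.0]
force: [0.5, 0.0, -0.1]
finger_gap: 0.586
```

```bash
python3 - <<'E'
from h import *
s=manip.sense();print(s["tcp_pos"],s["tool_rot"],s["q"])
a=manip.snapshot("top")[:,:,::-1];b=manip.snapshot("scene")[:,:,::-1]
f=lambda im,x0,y0:cv2.resize(im[y0:y0+130,x0:x0+130],None,fx=3,fy=3,interpolation=cv2.INTER_CUBIC)
cv2.imwrite("pics/hover.png",np.hstack([f(a,90,180),f(b,450,190)]))
print("tcp proj",proj("top",s["tcp_pos"]),proj("scene",s["tcp_pos"]))
E
```

```text
[0.46828985 0.27744131 0.23082833] [ 9.99998427e-01  1.73469727e-03 -2.56652781e-04  2.67598898e-04] [ 3.29674324e-01  4.20000828e-01  1.63583854e+00 -3.85715935e-04
  1.08641165e+00  1.89718098e+00]
tcp proj [121.14400926 239.41384628] [528.22838357 250.69346178]
```

View pics/hover.png

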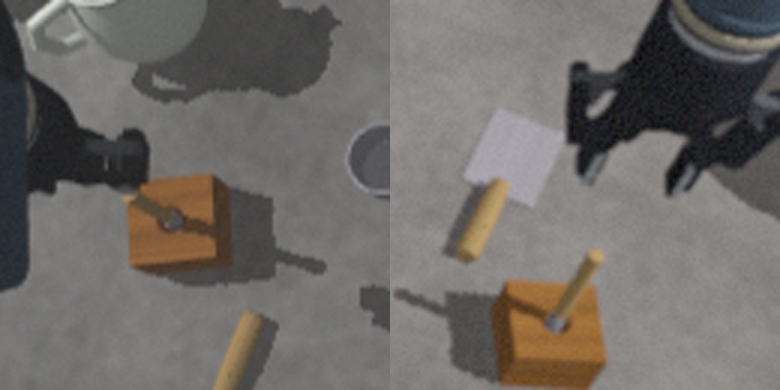

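The crop shows the hand just behind and above the brush, with its fingertips straddling the brush line at scene (516,248) and (547,253). I'll shift 7 mm in x and 4 mm in y, then descend and close.

>>> {"method": "send_rows", "body": {"motion": [{"gripper": 50,"travel": [7,-4,0],"rotation": [0,0,0]},{"gripper": 50,"travel": [0,0,30],"rotation": [0,0,0]},{"gripper": 50,"travel": [0,0,30],"rotation": [0,0,0]},{"gripper": 50,"travel": [0,0,30],"rotation": [0,0,0]},{"gripper": 50,"travel": [0,0,30],"rotation": [0,0,0]},{"gripper": 50,"travel": [0,0,25],"rotation": [0,0,0]},{"gripper": 50,"travel": [0,0,0],"rotation": [0,0,0]},{"gripper": 50,"travel": [0,0,0],"rotation": [0,0,0]}]}}

```text
t: 3.45
tcp_pos: [0.476, 0.2784, 0.0854]
tool_rot: [1.0, -0.002, -0.001, 0.001]
force: [0.7, -0.0, -0.2]
finger_gap: 0.583
```

```bash
python3 - <<'E'
from h import *
s=manip.sense();print(s["tcp_pos"])
a=manip.snapshot("top")[:,:,::-1];b=manip.snapshot("scene")[:,:,::-1]
f=lambda im,x0,y0:cv2.resize(im[y0:y0+100,x0:x0+100],None,fx=4,fy=4,interpolation=cv2.INTER_CUBIC)
cv2.imwrite("pics/low.png",np.hstack([f(a,90,200),f(b,460,220)]))
E
```

```text
[0.47596302 0.27837389 0.08541613]
```

View pics/low.png

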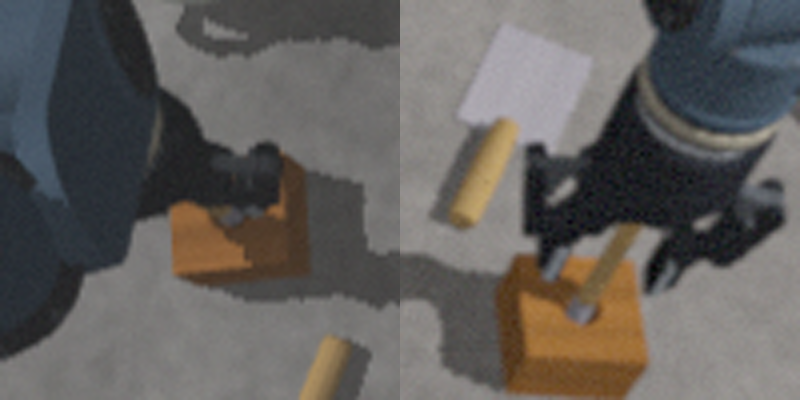

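The brush stands between the fingertips: the fingertip midpoint is at crop (602,277), and the brush axis at that height is at about (602,274). It's centred, so I'll close.

>>> {"method": "send_rows", "body": {"motion": [{"gripper": 0,"travel": [0,0,0],"rotation": [0,0,0]},{"gripper": 0,"travel": [0,0,0],"rotation": [0,0,0]},{"gripper": 0,"travel": [0,0,0],"rotation": [0,0,0]},{"gripper": 0,"travel": [0,0,0],"rotation": [0,0,0]},{"gripper": 0,"travel": [0,0,0],"rotation": [0,0,0]},{"gripper": 0,"travel": [0,0,0],"rotation": [0,0,0]},{"gripper": 0,"travel": [0,0,0],"rotation": [0,0,0]},{"gripper": 0,"travel": [0,0,0],"rotation": [0,0,0]}], "newtons": 30}}

```text
t: 4.22
tcp_pos: [0.4768, 0.2804, 0.0877]
tool_rot: [1.0, -0.0, 0.001, -0.0]
force: [-0.2, -0.5, 6.3]
finger_gap: 0.131
```

>>> {"method": "send_rows", "body": {"motion": [{"gripper": 0,"travel": [0,0,-10],"rotation": [0,0,0]},{"gripper": 0,"travel": [0,0,-25],"rotation": [0,0,0]},{"gripper": 0,"travel": [0,0,-35],"rotation": [0,0,0]},{"gripper": 0,"travel": [0,0,-30],"rotation": [0,0,0]},{"gripper": 0,"travel": [10,34,0],"rotation": [0,0,0]},{"gripper": 0,"travel": [10,34,0],"rotation": [0,0,0]},{"gripper": 0,"travel": [11,34,0],"rotation": [0,0,0]},{"gripper": 0,"travel": [11,34,0],"rotation": [0,0,0]},{"gripper": 0,"travel": [10,33,0],"rotation": [0,0,0]},{"gripper": 0,"travel": [0,0,0],"rotation": [0,0,0]},{"gripper": 0,"travel": [0,0,0],"rotation": [0,0,0]},{"gripper": 0,"travel": [0,0,0],"rotation": [0,0,0]}]}}

```text
t: 5.22
tcp_pos: [0.5272, 0.111, 0.1865]
tool_rot: [1.0, -0.001, -0.0, -0.0]
force: [-0.4, -0.0, -0.9]
finger_gap: 0.129
```

```bash
python3 - <<'E'
from h import *
s=manip.sense();print(s["tcp_pos"],s["force"])
tip=s["tcp_pos"]+[0,0,-.0775]
print("tip proj",proj("top",tip),proj("scene",tip))
a=manip.snapshot("top")[:,:,::-1];b=manip.snapshot("scene")[:,:,::-1]
f=lambda im,x0,y0:cv2.resize(im[y0:y0+110,x0:x0+100],None,fx=4,fy=4,interpolation=cv2.INTER_CUBIC)
cv2.imwrite("pics/cup.png",np.hstack([f(a,160,170),f(b,390,220)]))
E
```

```text
[0.52724758 0.11096546 0.1865016 ] [-0.40887842 -0.00265615 -0.94330101]
tip proj [212.29428987 226.10792971] [434.86702929 290.69605951]
```

View pics/cup.png

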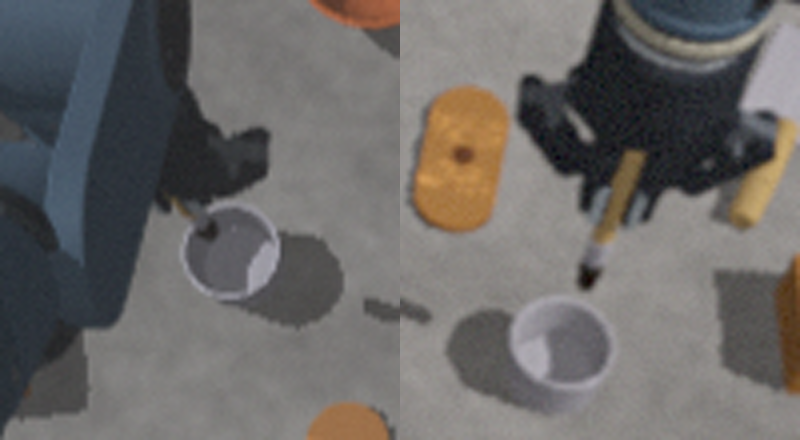

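The tip is at top (211.7,227.5) and scene (437,289.5), within 2 px of where I predicted, and it is over the mouth of the cup. Now I'll dip it.

>>> {"method": "send_rows", "body": {"motion": [{"gripper": 0,"travel": [3,0,25],"rotation": [0,0,0]},{"gripper": 0,"travel": [0,0,30],"rotation": [0,0,0]},{"gripper": 0,"travel": [0,0,25],"rotation": [0,0,0]},{"gripper": 0,"travel": [0,0,16],"rotation": [0,0,0]},{"gripper": 0,"travel": [0,0,0],"rotation": [0,0,0]},{"gripper": 0,"travel": [0,0,0],"rotation": [0,0,0]},{"gripper": 0,"travel": [0,0,0],"rotation": [0,0,0]},{"gripper": 0,"travel": [0,0,0],"rotation": [0,0,0]},{"gripper": 0,"travel": [0,0,0],"rotation": [0,0,0]}]}}

```text
t: 6.07
tcp_pos: [0.5317, 0.1112, 0.0917]
tool_rot: [1.0, -0.0, 0.001, -0.0]
force: [0.4, -0.2, 0.4]
finger_gap: 0.13
```

>>> {"method": "send_rows", "body": {"motion": [{"gripper": 0,"travel": [0,0,-40],"rotation": [0,0,0]},{"gripper": 0,"travel": [0,0,-40],"rotation": [0,0,0]},{"gripper": 0,"travel": [12,32,-20],"rotation": [0,0,0]},{"gripper": 0,"travel": [12,32,0],"rotation": [0,0,0]},{"gripper": 0,"travel": [13,32,0],"rotation": [0,0,0]},{"gripper": 0,"travel": [13,32,0],"rotation": [0,0,0]},{"gripper": 0,"travel": [13,33,0],"rotation": [0,0,0]},{"gripper": 0,"travel": [12,33,0],"rotation": [0,0,0]},{"gripper": 0,"travel": [12,32,20],"rotation": [0,0,0]},{"gripper": 0,"travel": [0,0,0],"rotation": [0,0,0]},{"gripper": 0,"travel": [0,0,0],"rotation": [0,0,0]},{"gripper": 0,"travel": [0,0,0],"rotation": [0,0,0]}]}}

```text
t: 7.07
tcp_pos: [0.6171, -0.1149, 0.1706]
tool_rot: [1.0, -0.001, -0.0, -0.0]
force: [-0.5, -0.3, 0.9]
finger_gap: 0.131
```

```bash
python3 - <<'E'
from h import *
s=manip.sense();print(s["tcp_pos"],s["force"])
tip=s["tcp_pos"]+[0,0,-.0775]
print("tip proj",proj("top",tip),proj("scene",tip))
a=manip.snapshot("top")[:,:,::-1];b=manip.snapshot("scene")[:,:,::-1]
f=lambda im,x0,y0:cv2.resize(im[y0:y0+110,x0:x0+100],None,fx=4,fy=4,interpolation=cv2.INTER_CUBIC)
cv2.imwrite("pics/seam.png",np.hstack([f(a,260,150),f(b,270,240)]))
E
```

```text
[ 0.61706399 -0.11491318  0.17063323] [-0.45992808 -0.3137527   0.94168482]
tip proj [308.29427675 192.00763843] [328.60037104 312.05089392]
```

View pics/seam.png

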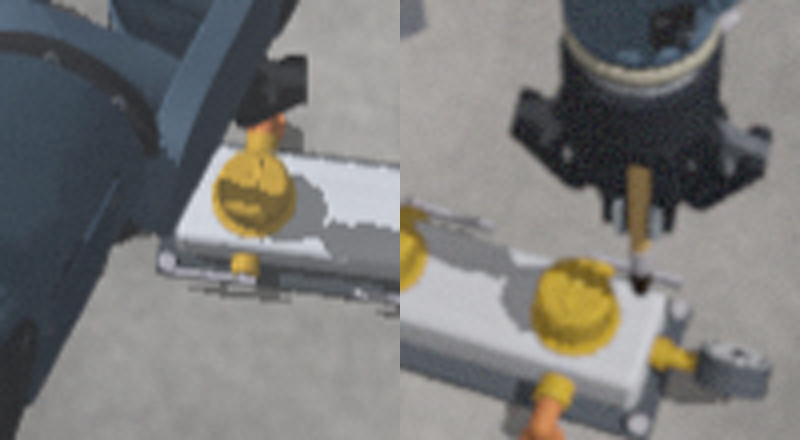

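The scene view puts the tip at (330,312), 1.4 px right of predicted, and the cap's top face at (314.3,312). That gives a cap centre of about (0.6155, -0.151), so the tip is on the gauge side, about 36 mm from the cap's axis. I'll lower it and then close in.

>>> {"method": "send_rows", "body": {"motion": [{"gripper": 0,"travel": [0,0,20],"rotation": [0,0,0]},{"gripper": 0,"travel": [0,0,15],"rotation": [0,0,0]},{"gripper": 0,"travel": [0,0,8],"rotation": [0,0,0]},{"gripper": 0,"travel": [1,0,0],"rotation": [0,0,0]},{"gripper": 0,"travel": [0,4,0],"rotation": [0,0,0]},{"gripper": 0,"travel": [0,0,0],"rotation": [0,0,0]},{"gripper": 0,"travel": [0,0,0],"rotation": [0,0,0]},{"gripper": 0,"travel": [0,0,0],"rotation": [0,0,0]}]}}

```text
t: 7.83
tcp_pos: [0.6192, -0.1195, 0.1283]
tool_rot: [1.0, -0.0, 0.001, 0.0]
force: [1.2, 0.7, -0.2]
finger_gap: 0.126
```

>>> {"method": "send_rows", "body": {"motion": [{"gripper": 0,"travel": [0,1,0],"rotation": [0,0,0]},{"gripper": 0,"travel": [0,1,0],"rotation": [0,0,0]},{"gripper": 0,"travel": [0,0,0],"rotation": [0,0,0]},{"gripper": 0,"travel": [0,0,0],"rotation": [0,0,0]}]}}

```text
t: 8.17
tcp_pos: [0.6186, -0.1214, 0.1274]
tool_rot: [1.0, -0.001, 0.0, 0.0]
force: [-0.8, 0.6, -0.0]
finger_gap: 0.126
```

>>> {"method": "send_rows", "body": {"motion": [{"gripper": 0,"travel": [0,1,0],"rotation": [0,0,0]},{"gripper": 0,"travel": [0,0,0],"rotation": [0,0,0]},{"gripper": 0,"travel": [0,0,0],"rotation": [0,0,0]}]}}

```text
t: 8.42
tcp_pos: [0.6186, -0.1223, 0.1273]
tool_rot: [1.0, -0.0, -0.0, -0.0]
force: [0.2, -0.3, -0.4]
finger_gap: 0.134
```

>>> {"method": "send_rows", "body": {"motion": [{"gripper": 0,"travel": [0,1,0],"rotation": [0,0,0]},{"gripper": 0,"travel": [0,0,0],"rotation": [0,0,0]},{"gripper": 0,"travel": [0,0,0],"rotation": [0,0,0]}]}}

```text
t: 8.67
tcp_pos: [0.6186, -0.1233, 0.1273]
tool_rot: [1.0, -0.0, -0.0, -0.0]
force: [0.1, -0.0, -0.2]
finger_gap: 0.127
```

>>> {"method": "send_rows", "body": {"motion": [{"gripper": 0,"travel": [0,1,0],"rotation": [0,0,0]},{"gripper": 0,"travel": [0,0,0],"rotation": [0,0,0]},{"gripper": 0,"travel": [0,0,0],"rotation": [0,0,0]}]}}

```text
t: 8.92
tcp_pos: [0.6185, -0.1241, 0.1273]
tool_rot: [1.0, -0.0, -0.0, -0.0]
force: [-0.6, 0.2, -0.3]
finger_gap: 0.129
```

>>> {"method": "send_rows", "body": {"motion": [{"gripper": 0,"travel": [0,1,0],"rotation": [0,0,0]},{"gripper": 0,"travel": [0,0,0],"rotation": [0,0,0]},{"gripper": 0,"travel": [0,0,0],"rotation": [0,0,0]}]}}

```text
t: 9.17
tcp_pos: [0.6185, -0.1246, 0.1272]
tool_rot: [1.0, -0.001, -0.0, -0.001]
force: [0.9, 2.1, 1.2]
finger_gap: 0.125
```

>>> {"method": "send_rows", "body": {"motion": [{"gripper": 0,"travel": [0,1,0],"rotation": [0,0,0]},{"gripper": 0,"travel": [0,0,0],"rotation": [0,0,0]},{"gripper": 0,"travel": [0,0,0],"rotation": [0,0,0]}]}}

```text
t: 9.42
tcp_pos: [0.6182, -0.1253, 0.1273]
tool_rot: [1.0, -0.001, -0.0, -0.001]
force: [-0.8, 5.8, 1.4]
finger_gap: 0.131
```

>>> {"method": "send_rows", "body": {"motion": [{"gripper": 0,"travel": [0,1,0],"rotation": [0,0,0]},{"gripper": 0,"travel": [0,0,0],"rotation": [0,0,0]},{"gripper": 0,"travel": [0,0,0],"rotation": [0,0,0]}]}}

```text
t: 9.67
tcp_pos: [0.6176, -0.1263, 0.1273]
tool_rot: [1.0, -0.001, -0.001, -0.001]
force: [-1.3, 5.2, 2.3]
finger_gap: 0.129
```

The tip meets the cap's side at y ≈ -0.1243, which puts the cap centre at y ≈ -0.152. I'll ease the push and lower onto the flange so the tip sits in the seam.

>>> {"method": "send_rows", "body": {"motion": [{"gripper": 0,"travel": [0,-1,0],"rotation": [0,0,0]},{"gripper": 0,"travel": [0,0,1],"rotation": [0,0,0]},{"gripper": 0,"travel": [0,0,0],"rotation": [0,0,0]},{"gripper": 0,"travel": [0,0,0],"rotation": [0,0,0]}]}}

```text
t: 10.0
tcp_pos: [0.6184, -0.126, 0.1263]
tool_rot: [1.0, -0.0, -0.0, -0.0]
force: [-0.4, 4.0, 2.9]
finger_gap: 0.133
```

>>> {"method": "send_rows", "body": {"motion": [{"gripper": 0,"travel": [0,0,1],"rotation": [0,0,0]},{"gripper": 0,"travel": [0,0,0],"rotation": [0,0,0]},{"gripper": 0,"travel": [0,0,0],"rotation": [0,0,0]}]}}

```text
t: 10.25
tcp_pos: [0.6188, -0.1261, 0.1257]
tool_rot: [1.0, -0.0, 0.0, -0.0]
force: [-1.5, 5.5, 4.6]
finger_gap: 0.133
```

>>> {"method": "send_rows", "body": {"motion": [{"gripper": 0,"travel": [0,0,0],"rotation": [0,0,0]},{"gripper": 0,"travel": [0,0,0],"rotation": [0,0,0]},{"gripper": 0,"travel": [0,-8,0],"rotation": [0,0,0]},{"gripper": 0,"travel": [0,0,-40],"rotation": [0,0,0]},{"gripper": 0,"travel": [0,0,-40],"rotation": [0,0,0]},{"gripper": 0,"travel": [-13,-36,0],"rotation": [0,0,0]},{"gripper": 0,"travel": [-13,-36,0],"rotation": [0,0,0]},{"gripper": 0,"travel": [-13,-36,0],"rotation": [0,0,0]},{"gripper": 0,"travel": [-13,-36,0],"rotation": [0,0,0]},{"gripper": 0,"travel": [-13,-36,0],"rotation": [0,0,0]},{"gripper": 0,"travel": [-13,-36,0],"rotation": [0,0,0]}]}}

```text
t: 11.17
tcp_pos: [0.5412, 0.0982, 0.2053]
tool_rot: [1.0, -0.0, 0.002, 0.001]
force: [1.6, -0.2, -0.3]
finger_gap: 0.131
```

>>> {"method": "send_rows", "body": {"motion": [{"gripper": 0,"travel": [-13,-36,0],"rotation": [0,0,0]},{"gripper": 0,"travel": [-13,-36,0],"rotation": [0,0,0]},{"gripper": 0,"travel": [-13,-36,0],"rotation": [0,0,0]},{"gripper": 0,"travel": [-13,-36,0],"rotation": [0,0,0]},{"gripper": 0,"travel": [-12,-36,0],"rotation": [0,0,0]},{"gripper": 0,"travel": [0,0,0],"rotation": [0,0,0]},{"gripper": 0,"travel": [0,0,0],"rotation": [0,0,0]},{"gripper": 0,"travel": [0,0,0],"rotation": [0,0,0]}]}}

```text
t: 11.83
tcp_pos: [0.4778, 0.2775, 0.2052]
tool_rot: [1.0, 0.0, 0.001, 0.001]
force: [0.4, 0.3, 0.6]
finger_gap: 0.128
```

>>> {"method": "send_rows", "body": {"motion": [{"gripper": 0,"travel": [-1,-3,25],"rotation": [0,0,0]},{"gripper": 0,"travel": [0,0,33],"rotation": [0,0,0]},{"gripper": 0,"travel": [0,0,0],"rotation": [0,0,0]},{"gripper": 0,"travel": [0,0,0],"rotation": [0,0,0]},{"gripper": 0,"travel": [0,0,0],"rotation": [0,0,0]}]}}

```text
t: 12.25
tcp_pos: [0.4774, 0.28, 0.1481]
tool_rot: [1.0, -0.001, 0.001, -0.0]
force: [0.3, -0.5, -1.0]
finger_gap: 0.13
```

```bash
python3 - <<'E'
from h import *
s=manip.sense();print(s["tcp_pos"],s["force"])
tip=s["tcp_pos"]+[0,0,-.0775]
print("tip proj",proj("top",tip),proj("scene",tip))
a=manip.snapshot("top")[:,:,::-1];b=manip.snapshot("scene")[:,:,::-1]
f=lambda im,x0,y0:cv2.resize(im[y0:y0+80,x0:x0+80],None,fx=5,fy=5,interpolation=cv2.INTER_CUBIC)
cv2.imwrite("pics/ins.png",np.hstack([f(a,110,210),f(b,465,250)]))
E
```

```text
[0.47737268 0.27996418 0.14812883] [ 0.28173067 -0.53593352 -0.99218926]
tip proj [144.55660829 249.61495616] [506.47523488 292.41376875]
```

View pics/ins.png

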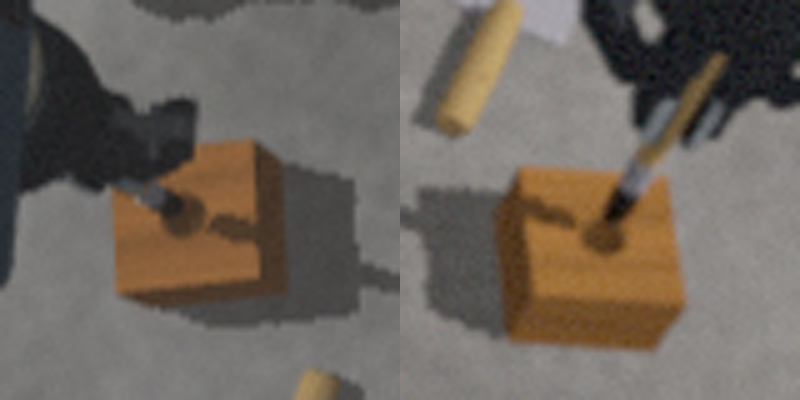

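The hole is at top (147,253) and scene (506,297). After correcting by the seen tip, it lies at about (0.477, 0.281), which matches the arm's position, so I'll insert the brush.

>>> {"method": "send_rows", "body": {"motion": [{"gripper": 0,"travel": [0,-0.5,10],"rotation": [0,0,0]},{"gripper": 0,"travel": [0,0,10],"rotation": [0,0,0]},{"gripper": 0,"travel": [0,0,10],"rotation": [0,0,0]},{"gripper": 0,"travel": [0,0,0],"rotation": [0,0,0]},{"gripper": 0,"travel": [0,0,0],"rotation": [0,0,0]}]}}

```text
t: 12.77
tcp_pos: [0.4751, 0.2812, 0.1162]
tool_rot: [1.0, -0.0, -0.001, 0.0]
force: [0.0, 0.8, -0.4]
finger_gap: 0.13
```

>>> {"method": "send_rows", "body": {"motion": [{"gripper": 0,"travel": [0,0,10],"rotation": [0,0,0]},{"gripper": 0,"travel": [0,0,10],"rotation": [0,0,0]},{"gripper": 0,"travel": [0,0,7],"rotation": [0,0,0]},{"gripper": 0,"travel": [0,0,0],"rotation": [0,0,0]},{"gripper": 0,"travel": [0,0,0],"rotation": [0,0,0]}]}}

```text
t: 13.18
tcp_pos: [0.4754, 0.2812, 0.0895]
tool_rot: [1.0, -0.0, -0.001, 0.0]
force: [0.1, 0.3, -0.9]
finger_gap: 0.127
```

>>> {"method": "send_rows", "body": {"motion": [{"gripper": 25,"travel": [0,0,0],"rotation": [0,0,0]},{"gripper": 40,"travel": [0,0,0],"rotation": [0,0,0]},{"gripper": 60,"travel": [0,0,0],"rotation": [0,0,0]},{"gripper": 60,"travel": [0,0,0],"rotation": [0,0,0]},{"gripper": 60,"travel": [0,0,0],"rotation": [0,0,0]},{"gripper": 60,"travel": [0,0,0],"rotation": [0,0,0]},{"gripper": 60,"travel": [0,0,-30],"rotation": [0,0,0]},{"gripper": 60,"travel": [0,0,-35],"rotation": [0,0,0]},{"gripper": 60,"travel": [0,0,-35],"rotation": [0,0,0]},{"gripper": 60,"travel": [0,0,-20],"rotation": [0,0,0]}]}}

```text
t: 14.02
tcp_pos: [0.4773, 0.2819, 0.2139]
tool_rot: [1.0, -0.0, 0.002, -0.001]
force: [0.2, 0.3, 0.3]
finger_gap: 0.705
```

>>> {"method": "send_rows", "body": {"motion": [{"gripper": 70,"travel": [11,36,0],"rotation": [0,0,0]},{"gripper": 70,"travel": [12,36,0],"rotation": [0,0,0]},{"gripper": 70,"travel": [11,36,0],"rotation": [0,0,0]},{"gripper": 70,"travel": [12,36,0],"rotation": [0,0,0]},{"gripper": 70,"travel": [11,36,0],"rotation": [0,0,0]},{"gripper": 70,"travel": [12,36,0],"rotation": [0,0,0]},{"gripper": 70,"travel": [11,36,0],"rotation": [0,0,0]},{"gripper": 70,"travel": [12,36,0],"rotation": [0,0,0]},{"gripper": 70,"travel": [11,36,0],"rotation": [0,0,0]},{"gripper": 70,"travel": [12,36,0],"rotation": [0,0,0]},{"gripper": 70,"travel": [12,37,0],"rotation": [0,0,0]},{"gripper": 70,"travel": [12,37,0],"rotation": [0,0,0]}]}}

```text
t: 15.02
tcp_pos: [0.6146, -0.1545, 0.2104]
tool_rot: [1.0, -0.001, -0.0, -0.0]
force: [1.5, 0.1, -0.6]
finger_gap: 0.819
```

>>> {"method": "send_rows", "body": {"motion": [{"gripper": 70,"travel": [0,0,0],"rotation": [0,0,-7]},{"gripper": 70,"travel": [0,0,0],"rotation": [0,0,-7]},{"gripper": 70,"travel": [0,0,0],"rotation": [0,0,-7]},{"gripper": 70,"travel": [0,0,0],"rotation": [0,0,-7]},{"gripper": 70,"travel": [0,0,0],"rotation": [0,0,-7]},{"gripper": 70,"travel": [0,0,0],"rotation": [0,0,-7]},{"gripper": 70,"travel": [0,0,0],"rotation": [0,0,-7]},{"gripper": 70,"travel": [0,0,0],"rotation": [0,0,-7]},{"gripper": 70,"travel": [0,0,0],"rotation": [0,0,-4]},{"gripper": 70,"travel": [0,0,0],"rotation": [0,0,0]},{"gripper": 70,"travel": [0,0,0],"rotation": [0,0,0]}]}}

```text
t: 15.93
tcp_pos: [0.6144, -0.1526, 0.2102]
tool_rot: [0.867, 0.499, -0.0, -0.0]
force: [0.1, 0.8, -0.1]
finger_gap: 0.819
```

```bash
python3 - <<'E'
from h import *
s=manip.sense();print(s["tcp_pos"],s["tool_rot"],s["q"])
from scipy.spatial.transform import Rotation as R
M=R.from_quat(s["tool_rot"]).as_matrix()
print("tool shift mm to cap axis",(M.T@(np.array([.616,-.1523,s["tcp_pos"][2]])-s["tcp_pos"])*1000).round(1))
a=manip.snapshot("top")[:,:,::-1];b=manip.snapshot("scene")[:,:,::-1]
f=lambda im,x0,y0,k,w,h:cv2.resize(im[y0:y0+h,x0:x0+w],None,fx=k,fy=k,interpolation=cv2.INTER_CUBIC)
cv2.imwrite("pics/cap.png",np.hstack([f(a,100,150,3,130,150),f(b,265,230,4,100,112.5.__int__())[:450]]))
E
```

```text
[ 0.61439571 -0.1526435   0.210248  ] [ 8.66725232e-01  4.98785877e-01 -8.05407225e-05 -1.23643606e-04] [-4.19767876e-01  5.61557988e-01  1.43261017e+00  1.66535543e-05
  1.14771923e+00  1.06626812e-01]
tool shift mm to cap axis [ 1.1  1.2 -0. ]Traceback (most recent call last):
  File "<stdin>", line 8, in <module>
    return _nx.concatenate(arrs, 1, dtype=dtype, casting=casting)
           ~~~~~~~~~~~~~~~^^^^^^^^^^^^^^^^^^^^^^^^^^^^^^^^^^^^^^^
ValueError: all the input array dimensions except for the concatenation axis must match exactly, but along dimension 0, the array at index 0 has size 450 and the array at index 1 has size 448
```

>>> {"method": "send_rows", "body": {"motion": [{"gripper": 70,"travel": [1,1,35],"rotation": [0,0,0]},{"gripper": 70,"travel": [0,0,35],"rotation": [0,0,0]},{"gripper": 70,"travel": [0,0,35],"rotation": [0,0,0]},{"gripper": 70,"travel": [0,0,5],"rotation": [0,0,0]},{"gripper": 70,"travel": [0,0,0],"rotation": [0,0,0]},{"gripper": 70,"travel": [0,0,0],"rotation": [0,0,0]}]}}

```text
t: 16.53
tcp_pos: [0.6167, -0.1527, 0.1012]
tool_rot: [0.866, 0.499, 0.0, 0.001]
force: [1.1, 0.0, 1.4]
finger_gap: 0.814
```

```bash
python3 - <<'E'
from h import *
s=manip.sense();print(s["tcp_pos"],s["tool_rot"])
a=manip.snapshot("top")[:,:,::-1];b=manip.snapshot("scene")[:,:,::-1]
f=lambda im,x0,y0,k,w,h:cv2.resize(im[y0:y0+h,x0:x0+w],None,fx=k,fy=k,interpolation=cv2.INTER_CUBIC)
cv2.imwrite("pics/cap.png",np.hstack([f(a,110,170,3,120,120),f(b,270,250,4,100,90)]))
E
```

```text
[ 0.6167357  -0.15271126  0.10123685] [8.66344221e-01 4.99446917e-01 4.03864416e-04 5.51439029e-04]
```

View pics/cap.png

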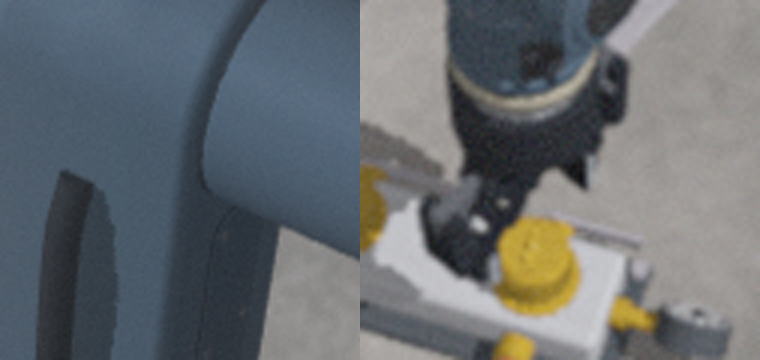

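The scene view shows one finger in front-left of the cap at crop (488,270) and the other behind it at (585,182). Their midpoint lines up with the cap top at (537,235), so I'll descend and grip.

>>> {"method": "send_rows", "body": {"motion": [{"gripper": 70,"travel": [0,0,25],"rotation": [0,0,0]},{"gripper": 70,"travel": [0,0,15],"rotation": [0,0,0]},{"gripper": 70,"travel": [0,0,8],"rotation": [0,0,0]},{"gripper": 70,"travel": [0,0,0],"rotation": [0,0,0]},{"gripper": 70,"travel": [0,0,0],"rotation": [0,0,0]}]}}

```text
t: 17.05
tcp_pos: [0.6168, -0.1527, 0.0535]
tool_rot: [0.866, 0.5, 0.001, 0.001]
force: [0.6, -0.7, 0.7]
finger_gap: 0.82
```

>>> {"method": "send_rows", "body": {"motion": [{"gripper": 30,"travel": [0,0,0],"rotation": [0,0,0]},{"gripper": 30,"travel": [0,0,0],"rotation": [0,0,0]},{"gripper": 30,"travel": [0,0,0],"rotation": [0,0,0]},{"gripper": 30,"travel": [0,0,0],"rotation": [0,0,0]},{"gripper": 30,"travel": [0,0,0],"rotation": [0,0,0]},{"gripper": 30,"travel": [0,0,0],"rotation": [0,0,0]}], "newtons": 40}}

```text
t: 17.55
tcp_pos: [0.6167, -0.1526, 0.0536]
tool_rot: [0.866, 0.5, 0.001, 0.001]
force: [-1.0, 0.2, 6.1]
finger_gap: 0.505
```

>>> {"method": "send_rows", "body": {"motion": [{"gripper": 30,"travel": [0,0,0],"rotation": [0,0,-4]},{"gripper": 30,"travel": [0,0,0],"rotation": [0,0,-4]},{"gripper": 30,"travel": [0,0,0],"rotation": [0,0,-4]},{"gripper": 30,"travel": [0,0,0],"rotation": [0,0,0]}]}}

```text
t: 17.88
tcp_pos: [0.6166, -0.1522, 0.0534]
tool_rot: [0.809, 0.588, 0.001, 0.0]
force: [0.4, 1.1, 6.1]
finger_gap: 0.503
```

```bash
python3 - <<'E'
from h import *
s=manip.sense();print({k:np.round(s[k],3).tolist() for k in("q","tau","force","ft_torque","tool_rot","tcp_pos","finger_gap")})
E
```

```text
{'q': [-0.418, 0.77, 1.532, 0.001, 0.839, -0.106], 'tau': [-0.877, -45.508, -11.523, -0.22, -0.292, -0.323], 'force': [0.437, 1.148, 6.088], 'ft_torque': [0.23, 0.066, -0.015], 'tool_rot': [0.809, 0.588, 0.001, 0.0], 'tcp_pos': [0.617, -0.152, 0.053], 'finger_gap': 0.503}
```

>>> {"method": "send_rows", "body": {"motion": [{"gripper": 30,"travel": [0,0,0],"rotation": [0,0,-4]},{"gripper": 30,"travel": [0,0,0],"rotation": [0,0,-4]},{"gripper": 30,"travel": [0,0,0],"rotation": [0,0,-4]}]}}

```text
t: 18.13
tcp_pos: [0.6166, -0.1522, 0.0533]
tool_rot: [0.742, 0.67, 0.001, 0.001]
force: [-0.2, 0.8, 5.3]
finger_gap: 0.509
```

```bash
python3 - <<'E'
from h import *
s=manip.sense();print({k:np.round(s[k],3).tolist() for k in("q","tau","force","ft_torque","finger_gap")})
E
```

```text
{'q': [-0.418, 0.77, 1.532, 0.001, 0.839, -0.316], 'tau': [-0.686, -45.536, -11.484, -0.24, -0.249, 0.526], 'force': [-0.198, 0.838, 5.32], 'ft_torque': [0.206, 0.094, -0.074], 'finger_gap': 0.509}
```

>>> {"method": "send_rows", "body": {"motion": [{"gripper": 30,"travel": [0,0,0],"rotation": [0,0,4]},{"gripper": 30,"travel": [0,0,0],"rotation": [0,0,4]},{"gripper": 30,"travel": [0,0,0],"rotation": [0,0,4]}]}}

```text
t: 18.38
tcp_pos: [0.6163, -0.1525, 0.0533]
tool_rot: [0.81, 0.586, 0.0, 0.0]
force: [-0.9, -0.3, 5.6]
finger_gap: 0.499
```

```bash
python3 - <<'E'
from h import *
s=manip.sense();print({k:np.round(s[k],3).tolist() for k in("q","tau","force","ft_torque","finger_gap")})
E
```

```text
{'q': [-0.418, 0.77, 1.532, -0.0, 0.839, -0.1], 'tau': [-0.047, -45.56, -11.696, 0.056, -0.349, -0.522], 'force': [-0.874, -0.258, 5.638], 'ft_torque': [0.045, 0.219, 0.047], 'finger_gap': 0.499}
```

Both directions read only about 0.07 N·m, which is turning drag rather than finger slip. So the cap seems to have turned anticlockwise and then part way back. I'll carry on anticlockwise and watch the moment.

>>> {"method": "send_rows", "body": {"motion": [{"gripper": 30,"travel": [0,0,0],"rotation": [0,0,-6]},{"gripper": 30,"travel": [0,0,0],"rotation": [0,0,-6]},{"gripper": 30,"travel": [0,0,0],"rotation": [0,0,-6]},{"gripper": 30,"travel": [0,0,0],"rotation": [0,0,-6]},{"gripper": 30,"travel": [0,0,0],"rotation": [0,0,-6]},{"gripper": 30,"travel": [0,0,0],"rotation": [0,0,-6]},{"gripper": 30,"travel": [0,0,0],"rotation": [0,0,-6]},{"gripper": 30,"travel": [0,0,0],"rotation": [0,0,-6]},{"gripper": 30,"travel": [0,0,0],"rotation": [0,0,-6]},{"gripper": 30,"travel": [0,0,0],"rotation": [0,0,-6]},{"gripper": 30,"travel": [0,0,0],"rotation": [0,0,-6]}]}}

```text
t: 19.3
tcp_pos: [0.6162, -0.1519, 0.0533]
tool_rot: [0.357, 0.934, 0.0, 0.0]
force: [-0.1, 2.9, 5.1]
finger_gap: 0.505
```

```bash
python3 - <<'E'
from h import *
s=manip.sense();print({k:np.round(s[k],3).tolist() for k in("q","tau","force","ft_torque","finger_gap","tcp_pos")})
E
```

```text
{'q': [-0.418, 0.77, 1.532, 0.001, 0.839, -1.26], 'tau': [-1.181, -45.562, -11.888, -0.417, -0.457, 0.772], 'force': [-0.059, 2.916, 5.059], 'ft_torque': [0.398, 0.145, -0.076], 'finger_gap': 0.505, 'tcp_pos': [0.616, -0.152, 0.053]}
```

>>> {"method": "send_rows", "body": {"motion": [{"gripper": 30,"travel": [0,0,-2],"rotation": [0,0,0]},{"gripper": 30,"travel": [0,0,-2],"rotation": [0,0,0]},{"gripper": 30,"travel": [0,0,0],"rotation": [0,0,0]},{"gripper": 30,"travel": [0,0,0],"rotation": [0,0,0]}]}}

```text
t: 19.63
tcp_pos: [0.6156, -0.1523, 0.0561]
tool_rot: [0.359, 0.933, -0.0, -0.0]
force: [0.5, 0.8, -0.7]
finger_gap: 0.502
```

>>> {"method": "send_rows", "body": {"motion": [{"gripper": 30,"travel": [0,0,-3],"rotation": [0,0,0]},{"gripper": 30,"travel": [0,0,-3],"rotation": [0,0,0]},{"gripper": 30,"travel": [0,0,0],"rotation": [0,0,0]},{"gripper": 30,"travel": [0,0,0],"rotation": [0,0,0]}]}}

```text
t: 19.97
tcp_pos: [0.6157, -0.1524, 0.0624]
tool_rot: [0.359, 0.933, -0.0, -0.0]
force: [0.2, 1.2, -0.9]
finger_gap: 0.504
```

The cap is following with only its own weight on the wrist (about -1 N), so it's free. I'll keep lifting.

>>> {"method": "send_rows", "body": {"motion": [{"gripper": 30,"travel": [0,0,-6],"rotation": [0,0,0]},{"gripper": 30,"travel": [0,0,-8],"rotation": [0,0,0]},{"gripper": 30,"travel": [0,0,-10],"rotation": [0,0,0]},{"gripper": 30,"travel": [0,0,-15],"rotation": [0,0,0]},{"gripper": 30,"travel": [0,0,-20],"rotation": [0,0,0]},{"gripper": 30,"travel": [0,0,-20],"rotation": [0,0,0]},{"gripper": 30,"travel": [0,0,-20],"rotation": [0,0,0]},{"gripper": 30,"travel": [0,0,-15],"rotation": [0,0,0]},{"gripper": 30,"travel": [0,0,-10],"rotation": [0,0,0]},{"gripper": 30,"travel": [0,0,0],"rotation": [0,0,0]},{"gripper": 30,"travel": [0,0,0],"rotation": [0,0,0]}]}}

```text
t: 20.88
tcp_pos: [0.6161, -0.1525, 0.1871]
tool_rot: [0.359, 0.933, -0.0, 0.001]
force: [-0.2, 0.1, -1.2]
finger_gap: 0.508
```

```bash
python3 - <<'E'
from h import *
s=manip.sense();print(s["t"],s["tcp_pos"],s["force"],s["finger_gap"])
b=manip.snapshot("scene")[:,:,::-1]
cv2.imwrite("pics/fin.png",cv2.resize(b[200:400,190:550],None,fx=2.2,fy=2.2,interpolation=cv2.INTER_CUBIC))
E
```

```text
20.8833 [ 0.61613533 -0.15245089  0.18712756] [-0.23142899  0.13529156 -1.24647399] 0.5080639265193667
```

View pics/fin.png

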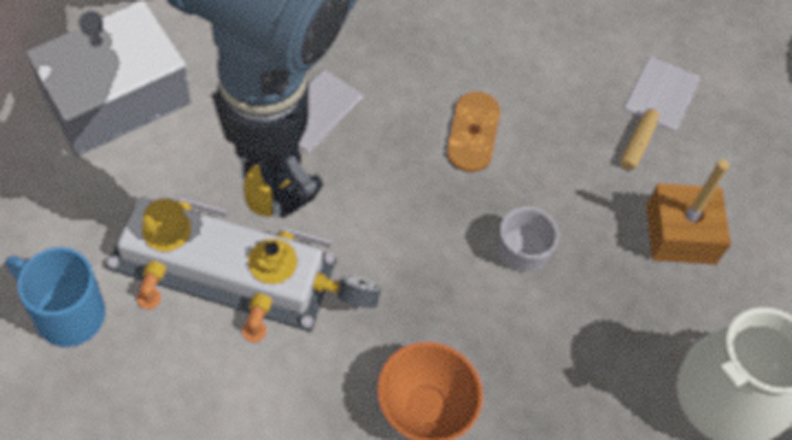

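The picture shows the gauge-side cap in the gripper at (262,190) and its bare threaded neck at (273,258). The far cap is still on at (165,222), the brush is upright in its stand at (708,195), and the cup and the rest haven't moved.

```bash
python3 -c "
from station import manip
print(manip.sign_off())"
```

```text
the job is handed in; nothing more can be done
None
```

The cap next to the gauge is off and in the gripper, its lower edge about 13 cm above the outlet by the arm's reading. I handed the job in at about 21 s.

- **Brush:** I dipped the bristles to about 14 mm above the bench inside the oil cup. I then touched the tip to the seam on the gauge side of the cap, pressing with about 5 N sideways and 4–5 N down on the flange, and stood the brush back in its stand.
- **Cap:** It gave anticlockwise on the first try, at about 0.07 N·m, so the thread looks right-hand. I also turned it back 12° to compare; the drag was equally light, so I never met the stop. After about 78° of turning, it lifted off with only its own weight (about 1.2 N) on the wrist.
- **Last checks:** In the final picture the far cap is still on, the gauge outlet's neck is bare, and the brush is upright in its stand. The cup and the other things in view have not visibly moved. The gripper opening stayed at about 43 mm, matching the 44 mm cap.
- **Disagreement:** The two cameras differed by about 6 mm in x. I corrected for that by comparing the seen brush tip with the arm's own position, and found the cap's side by touch. I saw no contact picture of the tip in the seam, so that touch rests on the force and height readings.

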